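# Scrub the leaning rinse cup and put the brush in the drying slot

### The arm

A 6-joint arm with a two-finger parallel gripper is mounted at the origin on the work surface. World frame = base frame: x ahead of the robot, y to its left, z up, the work surface at z = 0. Lengths are in m, angles in rad, forces in N, time in s.
With the tool pointing down it reaches from about 0.35 to 0.775 m from the base axis. Payload 5.5 kg.
Tool frame: the origin (TCP) lies between the finger pads; the fingertips stand 19 mm ahead of it and the grasp point (between the pads) is the TCP; z points along the fingers, y is the line along which they close (so a half turn about z gives the same grasp; the last joint's range is limited). The gripper opens to 85 mm and grips with 20 to 120 N. Pads are 22 mm wide; open, the fingers measure 114 mm over their backs; the gripper's body (76 mm by 85 mm) begins 54 mm behind the grasp point. The pads swing forward as they close: fully open they stand 13 mm farther back than shut.
Start: joints at [-1.354, 0.313, 0.046, 1.304, 0, 1.431], TCP at [0.201, -0.539, 0.25] pointing down, gripper open.
Joint ranges: [-2.76, 2.76], [-0.86, 1.69], [-1.03, 1.26], [-2.2, 2.34], [-1.47, 1.5], [-3.14, 3.14]. Speed limits (rad/s): [2.57, 2.57, 3.14, 3.14, 3.14, 3.14].

### API

Orientations are given as a unit quaternion [w, x, y, z].
In Python, from workcell import env gives the robot as it stands.
- The arm moves only by the shell command python3 -m pendant 'ROWS' [FORCE]. ROWS is JSON, a list of rows, each an object with "travel": the shift along the tool's x, y, z scaled (see below), a list of three; "rot": the turn, a rotation vector about the tool's x, y, z scaled (see below), a list of three; "fingers": the opening, from -1 (shut) to 1 (fully open). In form: [{"travel": [dx, dy, dz], "rot": [wx, wy, wz], "fingers": fingers}, ...]. A call has 1 to 10 rows; each row is the pose to reach, as a shift and turn from the pose commanded when the call began, along the tool's axes at that moment; what a row does not reach only later rows make up. The controller multiplies each number of a shift by 0.12 m and each number of a turn by 60 degrees. A row lasts 1/10 s, in which the tool goes at most 50 mm and 8.59 degrees, less where a joint would pass 70% of its speed; a pose out of reach is approached as far as the arm can. A call with a number of a shift or a turn outside -1 to 1 is refused whole. A call with a gripper value outside its range is refused whole. The fingers move at their own pace and stop on an object; FORCE is the grip in N (left out, the last holds). Time passes only in rows, so rows that repeat a pose let the fingers close. It gives the time, the measured TCP pose, the force, the opening and the grip force at its end, in the units of the state.
- env.get_state(): the state, without advancing time (a new reading comes with each control period).
- env.read_camera(name): name is "scene" or "top"; returns (picture, depth): 480x640x3 uint8, blue, green, red; 480x640 float32, m along the optical axis (not along the pixel's ray), 0 where there is no reading.
- env.camera_model(name): a dict with "fovy" (degrees; the focal length in pixels is half the picture's height over the tangent of half this angle, whatever the lens; pixels are square), "cx", "cy" (the principal point, pixels), "k1" (the pictures are not rectified: a ray, as slopes to the right and down, at radius r is drawn at 1 + k1 r^2 times it, then the intrinsics apply), "rvec" (rotation vector, rad) and "tvec" (3), from world to camera coordinates, as OpenCV has them. Camera axes: x right, y down, z forward; pixel columns grow to the right and rows downward; lengths in m; the calibration is good to about 2 mm. A picture is of the moment at which its call begins. camera_model takes no time and is no camera call.
- env.hand_in(): hands the job in; it is judged then, once.
Trained networks look in the newest picture that a camera, given by its name, has taken for a name from the list of things; names that differ only in an ending like _2 or _b are one class to them, and where a whole thing is asked for, a point or a joint stands for the part that bears it (a point fixed in the world has none). Each returns a list of dicts, best first, with "conf" (0 to 1); they miss things now and then, are a little off and sometimes report something else, mostly with a low value. They report only what shows in the picture. A call takes as long as a camera call. They do not tell look-alikes from the thing itself.
- env.outline_of(camera, target): "mask" (480x640 bool, what is visible of it) and "xy" ([column, row] in pixels, amid what is visible of it).
The state is a dict: "clock": time; "joint_pos": joint angles; "qvel": joint speeds; "tau": joint torques, N m; "tcp_pos": TCP position; "orientation": TCP orientation; "wrist_force": force on the tool from outside, world axes, zero at the start; "ft_torque": the same for the moment, N m; "finger_gap": finger opening in m; "grip_force": force on a finger pad.
Only numpy, scipy, OpenCV 4.12 (cv2) and the standard library are available. Lean on these libraries where they do the work, as an engineer would, in place of code of your own. Each camera call takes 0.05 s, during which the arm holds its last target. There are 200 camera calls.

### The job

Take the long flat brush from the caddy and scrub out the leaning rinse cup with three full strokes, starting from just inside the mouth, each going down until the bristles press gently on the strainer hidden inside and back up until the bristle tip is just inside the mouth. Then slide the brush, bristles first, right down into the free slot of the drying block, and let go of it only once it is home. Be gentle with the cup and leave everything else where it stands.

Things in the scene. Friction and masses are not known exactly. Their poses are not given: they have to be found in the camera images.
- brush: Long flat brush standing bristles-down in the caddy's well, leaning up to 5 degrees; 200 long, 60-100 g. Origin: centre of the unpressed bristle tip; z up the handle, x across the flat width, y through the thickness. Bristles z 0-28 (23 x 7) give like a spring, 0.4 N per mm for 12 mm, then solid; ferrule z 28-56 (23.5 x 7.5); straight wooden handle z 54-200 (14 in x, 9 in y).
- brush_grip (a point): Grip point on the brush handle's axis, 166 above the bristle tip, 34 below the handle's top; axes as the brush's. Grip here with the fingers pointing down along the handle and closing along the brush's y (9 thick).
- caddy: Fixed plywood caddy block 70 (x) x 100 (y) x 75 tall, origin at the centre of its underside. One well holds the brush: 29 (x) x 12.5 (y), 60 deep, centred at (0, +18). A stub of a knife stands fixed in it at (15, -36), its top 109 above the bench. Caddy and drying block may trade sides of the bench.
- cup: Fixed plain steel cup, 45 outer and 38 inner diameter, 100 long, leaning 30 degrees from vertical in a wooden cradle, mouth towards the robot. Origin: centre of its closed end; z along its axis, out of the mouth. Inside, a perforated steel strainer disc lies square across the bore, firm under light pressure, anywhere from 60 to 85 below the mouth, different each time and unmeasured: feel for it.
- cup_mouth (a point): Centre of the cup's mouth, in the plane of the rim; z points out of the cup along its axis (30 degrees from vertical). About 117 above the bench. The mouth faces -x, within 20 degrees. The cradle is a 150 x 84 base board with two cheeks beside the cup, 82 high and 77 wide over both.
- block: Fixed pale wooden drying block 70 (x) x 130 (y) x 55 tall, origin at the centre of its underside. Its one free slot is in the middle of its top; two short flat tools (palette knives) stand fixed in it 50 to either side along y, reaching 101 above the bench.
- block_hole0 (a point): Centre of the free slot's mouth, on the block's top face, 55 above the bench. The slot is 28 long (x) x 12 wide (y) with a 2 mm chamfer, 45 deep, vertical. The brush's flat width (x) goes along the slot's length; either way round will do.
- paint_a: Bystander, loose: small paint jar, white cap, 32 dia x 48 tall; origin under it; leave it alone.
- paint_b: Bystander, loose: small paint jar, black cap, 32 dia x 48 tall; origin under it; leave it alone.
- thinner: Bystander, loose: bottle 52 dia x 110 tall; origin under it; leave it alone.
- model: Bystander, loose: grey half-built scale-model cockpit, about 110 x 50 x 56; origin under it; leave it alone.
- palette: Bystander, loose: white ceramic dish, 80 dia x 18 tall; origin under it; leave it alone.
- driver: Bystander, loose: small screwdriver lying down, 150 long; origin under it at its middle; leave it alone.
- tin: Bystander, loose: paint tin 60 dia x 70 tall; origin under it; leave it alone.
Mind the look-alikes: they are no part of the job. There is more than one size of the brush; the job needs the largest.

How it is judged:
On the way, in this order (a step that is already met when the one before it is completed fails the run):
1. the bristles are inside the mouth of the leaning cup, the brush in line with the cup (z of brush in the frame of cup_mouth between -0.036 and -0.002 m and angle between the z axis of brush and the z axis of cup, either way round below 0.25 rad and x of brush in the frame of cup_mouth between -0.02 and 0.02 m and y of brush in the frame of cup_mouth between -0.02 and 0.02 m), for 0.05 s.
2. first stroke down: the bristles press on the strainer with at least 1.2 N (z of brush in the frame of cup_mouth below -0.05 m and contact force between strainer_disc and brush above 1.2 N and angle between the z axis of brush and the z axis of cup, either way round below 0.25 rad and x of brush in the frame of cup_mouth between -0.02 and 0.02 m and y of brush in the frame of cup_mouth between -0.02 and 0.02 m), for 0.1 s.
3. first stroke up: the bristle tip is drawn back to between 2 and 36 mm below the mouth (all of step 1), for 0.05 s.
4. second stroke down: the bristles press on the strainer with at least 1.2 N (all of step 2), for 0.1 s.
5. second stroke up: the bristle tip is drawn back to between 2 and 36 mm below the mouth (all of step 3), for 0.05 s.
6. third stroke down: the bristles press on the strainer with at least 1.2 N (all of step 4), for 0.1 s.
7. third stroke up: the bristle tip is drawn back to between 2 and 36 mm below the mouth (all of step 5), for 0.05 s.
8. the brush, still held, is slid down to the bottom of the drying slot (z of brush in the frame of block_hole0 below -0.04 m and x of brush in the frame of block_hole0 between -0.008 and 0.008 m and y of brush in the frame of block_hole0 between -0.006 and 0.006 m and angle between brush's own z axis and vertical below 0.15 rad and contact force between the fingers and brush above 1 N), for 0.1 s.
At the end, for the whole second after the job is handed in: The brush stands released and at rest in the drying block's free slot, bristles down: its tip at least 40 mm below the slot's mouth, within 8 mm of its centre along the slot and 6 mm across it, and leaning less than 0.15 rad (z of brush in the frame of block_hole0 below -0.04 m and x of brush in the frame of block_hole0 between -0.008 and 0.008 m and y of brush in the frame of block_hole0 between -0.006 and 0.006 m and angle between brush's own z axis and vertical below 0.15 rad and linear speed of brush below 0.02 m/s and contact force between the fingers and brush below 0.05 N); the robot touches nothing.
It fails at once if the brush or the robot is pushed against the cup with more than 20 N (contact force between any of brush, the arm, the fingers and cup above 20 N).
It fails at once if a bystander is moved by more than 20 mm (distance of any of paint_a, paint_b, thinner, model, palette, driver, tin from where it was at the start of the episode above 0.02 m).
It also fails if it takes over 61 s, if anything falls off the work surface, if the arm or the gripper's body presses on something with over 40 N, if the wrist force passes 120 N, or if a joint passes its speed limit or range.

## Working session

There is one attempt and no reset: what is moved stays moved. The work goes in short steps, Python scripts to look and compute and a shell command to move; the robot and the scene stay as the last step left them, time stands still between calls to the robot, and variables do not carry over. Pictures are saved under pics/ and viewed, at most 10 in all, crops included, and the job is handed in when it is done.

```bash
ls; mkdir -p pics; cat > h.py <<'E'
import numpy as np, cv2
from workcell import env
def cam(n):
    m=env.camera_model(n); f=240/np.tan(np.radians(m['fovy'])/2)
    R=cv2.Rodrigues(np.array(m['rvec'],float))[0]; t=np.array(m['tvec'],float)
    return m,f,R,t
def cloud(n,depth):
    m,f,R,t=cam(n)
    v,u=np.mgrid[0:480,0:640]
    xd=(u-m['cx'])/f; yd=(v-m['cy'])/f
    x,y=xd.copy(),yd.copy()
    for _ in range(20):
        s=1+m['k1']*(x*x+y*y); x=xd/s;y=yd/s
    P=np.stack([x*depth,y*depth,depth],-1)
    W=(P-t)@R
    W[depth<=0]=np.nan
    return W
def proj(n,p):
    m,f,R,t=cam(n); c=R@np.array(p)+t; x,y=c[0]/c[2],c[1]/c[2]; s=1+m['k1']*(x*x+y*y)
    return m['cx']+f*x*s, m['cy']+f*y*s
E
python3 - <<'E'
from h import *
for n in ['scene','top']:
    im,d=env.read_camera(n); cv2.imwrite(f'pics/{n}0.png',im); np.save(f'{n}_d.npy',d); cv2.imwrite(f'{n}_i.png',im)
    m,f,R,t=cam(n); print(n,m,f,'pos',-R.T@t)
    W=cloud(n,d); np.save(f'{n}_W.npy',W)
    for o in ['brush','caddy','cup','block','paint_a','thinner','model','palette','driver','tin']:
        for r in env.outline_of(n,o)[:4]:
            k=r['mask']; p=W[k]; p=p[~np.isnan(p[:,0])]
            if len(p): print(o,round(r['conf'],2),np.round(r['xy']),k.sum(),np.round(np.nanmedian(p,0),3),'min',np.round(np.percentile(p,2,axis=0),3),'max',np.round(np.percentile(p,98,axis=0),3))
print(env.get_state())
E
```

```text
pics
scene {'fovy': 49.2115416357829, 'cx': 317.3090007965756, 'cy': 237.94138368192378, 'k1': -0.10223789661302404, 'rvec': array([ 1.69542437,  1.65618359, -0.84222946]), 'tvec': array([-0.00994597, -0.2365403 ,  1.5119379 ])} 524.0660021618678 pos [1.34497046 0.01001234 0.73004157]
brush 0.96 [450. 221.] 431 [0.539 0.254 0.151] min [0.53  0.251 0.075] max [0.543 0.261 0.213]
brush 0.58 [430. 213.] 269 [0.451 0.244 0.094] min [ 0.282  0.238 -0.   ] max [0.455 0.28  0.151]
brush 0.55 [491. 243.] 225 [0.538 0.346 0.085] min [0.529 0.344 0.015] max [0.543 0.351 0.151]
caddy 0.57 [433. 266.] 2736 [0.565 0.232 0.061] min [0.506 0.186 0.002] max [0.581 0.292 0.086]
cup 0.61 [290. 267.] 1115 [ 0.583 -0.05   0.09 ] min [ 0.534 -0.071  0.042] max [ 0.613 -0.029  0.125]
block 0.66 [184. 248.] 2655 [ 0.477 -0.281  0.052] min [ 0.422 -0.352  0.002] max [ 0.51  -0.216  0.095]
paint_a 0.82 [272. 233.] 229 [ 0.417 -0.087  0.039] min [ 0.397 -0.099  0.007] max [ 0.424 -0.072  0.051]
paint_a 0.75 [339. 239.] 334 [0.439 0.049 0.032] min [0.379 0.035 0.   ] max [0.447 0.064 0.05 ]
thinner 0.68 [375. 
[... 2383 characters left out ...]
'clock': 1.1, 'joint_pos': array([-1.35358805e+00,  3.13186298e-01,  4.61458013e-02,  1.30359627e+00,
       -1.50799835e-05,  1.43126896e+00]), 'qvel': array([ 0.00181824,  0.00057393, -0.00107365, -0.00021799, -0.00078891,
        0.00108458]), 'tau': array([ 1.31060126e-03, -4.80483556e+01,  2.98813230e+01,  3.94407834e-04,
       -1.61997141e-04, -1.06470898e-05]), 'tcp_pos': array([ 0.20083936, -0.5388497 ,  0.25034975]), 'orientation': array([ 8.00116357e-05,  9.84134586e-01,  1.77423531e-01, -4.43643066e-06]), 'wrist_force': array([-0.12432519, -0.04321088, -0.54314706]), 'ft_torque': array([-0.02627625, -0.00333905, -0.0187272 ]), 'grip_force': 0.0, 'finger_gap': 0.08537941321502021}
```

View pics/scene0.png

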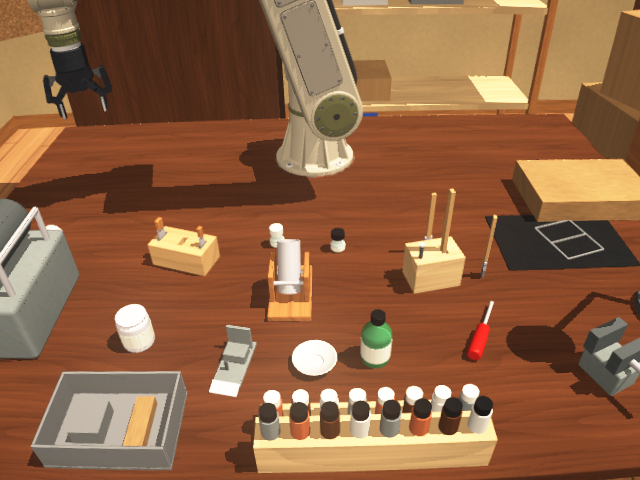

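```bash
python3 - <<'E'
import cv2,numpy as np
a=cv2.imread('scene_i.png')[160:310,370:530]; b=cv2.imread('top_i.png')[205:305,140:270]
a=cv2.resize(a,None,fx=3,fy=3,interpolation=2); b=cv2.resize(b,(300,231),interpolation=2)
c=np.zeros((450,800,3),np.uint8); c[:,:480]=a; c[:231,490:790]=b
cv2.imwrite('pics/crop1.png',c)
E
```

```text
(no output)
```

View pics/crop1.png

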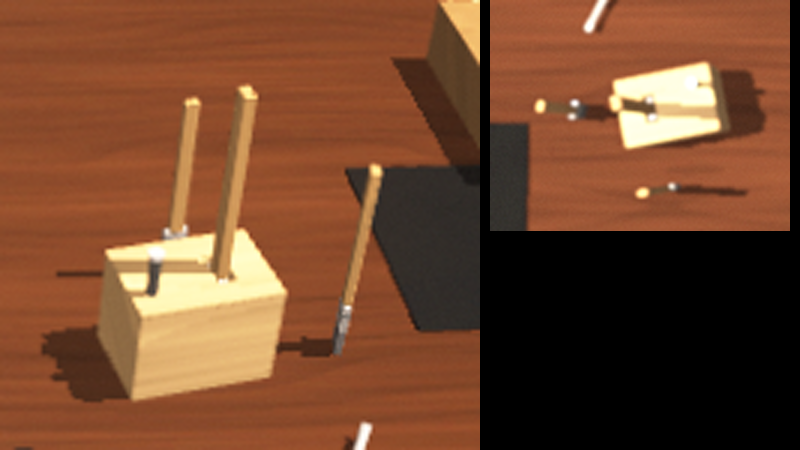

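View pics/top0.png

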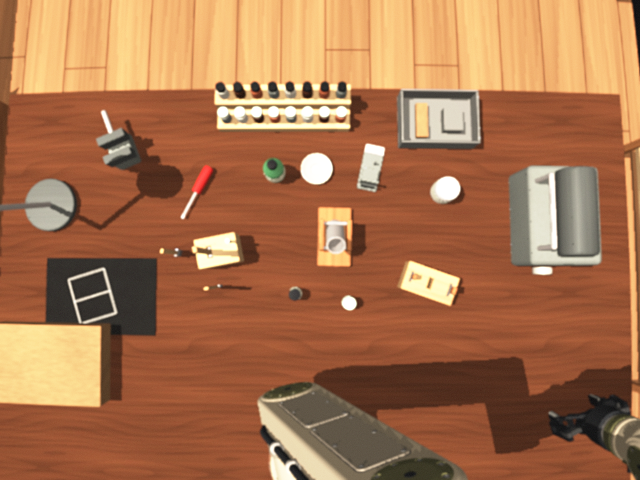

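Three brush-like things in the scene picture: (450,221) stands in the caddy with its top at z≈0.215, and (430,213) and (491,243) stand free on the bench with tops at only z≈0.151. The caddy one is the largest and the only one in the well, so it is the brush; the crop confirms this. The cup is at (290,267), the block at (184,248), and its free slot lies between the two palette knives.

```bash
cat > fit.py <<'E'
from h import *
from scipy.optimize import least_squares, minimize
W={n:np.load(n+'_W.npy') for n in ['scene','top']}
def box(lo,hi,n):
    w=W[n]; return np.all((w>lo)&(w<hi),-1)
# top faces
for name,lo,hi,L in [('caddy',[.46,.16,.069],[.62,.32,.081],(70,100)),('block',[.38,-.38,.049],[.54,-.18,.061],(70,130))]:
    for n in W:
        k=box(lo,hi,n).astype(np.uint8)
        nlab,lab,st,_=cv2.connectedComponentsWithStats(k); k=lab==1+np.argmax(st[1:,4])
        p=W[n][k]; r=cv2.minAreaRect((p[:,:2]*1000).astype(np.float32))
        # robust: maximize tight fit of known rectangle by min soft violation
        a0=np.radians(r[2]); 
        print(name,n,len(p),'z',np.round(np.median(p[:,2]),4),'rect',np.round(r[0],1),np.round(r[1],1),round(r[2],1))
# brush axis
ax={}
for n in W:
    k=box([.50,.22,.10],[.57,.285,.23],n)
    v,u=np.nonzero(k); p=W[n][k]
    c=p.mean(0); s=np.linalg.svd(p-c)[2][0]; s*=np.sign(s[2])
    print('brush',n,len(p),'c',np.round(c,4),'dir',np.round(s,4),'z',p[:,2].min().round(3),p[:,2].max().round(3))
    ax[n]=(u,v)
def res(q):
    p0=np.array([q[0],q[1],.075]); p1=np.array([q[2],q[3],.21]); o=[]
    for n in ax:
        a=np.array(proj(n,p0));b=np.array(proj(n,p1)); d=(b-a)/np.linalg.norm(b-a)
        u,v=ax[n]; e=(u-a[0])*-d[1]+(v-a[1])*d[0]; o.append(e/np.sqrt(len(u)))
    return np.concatenate(o)
s=least_squares(res,[.534,.254,.534,.254]); print('brush axis z.075,z.21',np.round(s.x,4),s.cost)
# cup
def ff(n):
    k=box([.50,-.10,.03],[.64,0,.14],n); return W[n][k]
for n in W:
    print('cup',n)
    hsv=cv2.cvtColor(cv2.imread(n+'_i.png'),cv2.COLOR_BGR2HSV)
    k=box([.50,-.10,.03],[.64,0.0,.14],n)&(hsv[...,1]<70); P=W[n][k]
    np.save(n+'_cup.npy',P)
    def rc(q):
        c=np.array([q[0],q[1],.117]); t=np.radians(30); z=np.array([-np.sin(t)*np.cos(q[2]),-np.sin(t)*np.sin(q[2]),np.cos(t)])
        d=P-c; h=d@z; r=np.linalg.norm(d-np.outer(h,z),axis=1)
        e=np.where(h<-0.004,np.minimum(abs(r-.0225),abs(r-.019)),0)
        return np.r_[e, np.maximum(h-.0,0)]
    for yaw in [-.3,0,.3]:
        s=least_squares(rc,[.545,-.053,yaw],loss='soft_l1',f_scale=.002); print(len(P),np.round(s.x,4),s.cost*1e6)
E
python3 fit.py
```

```text
caddy scene 1128 z 0.0753 rect [537.  237.9] [ 77.4 103.8] 10.5
caddy top 1057 z 0.0743 rect [537.9 237.1] [ 70.5 102. ] 11.3
block scene 1202 z 0.0552 rect [ 457.3 -285.4] [132.  75.] 70.4
block top 1355 z 0.0545 rect [ 457.8 -285.5] [130.9  70.7] 70.2
brush scene 361 c [0.538  0.2551 0.1612] dir [0.0025 0.0058 1.    ] z 0.1 0.215
brush top 105 c [0.5342 0.2522 0.1735] dir [-0.0039  0.0346  0.9994] z 0.1 0.217
brush axis z.075,z.21 [0.5348 0.2559 0.5348 0.2563] 3.740305712805601
cup scene
1237 [ 0.5499 -0.0484 -0.0803] 1742.9327931952462
1237 [ 0.5498 -0.0488 -0.0078] 1733.513608651534
1237 [ 0.5499 -0.0514  0.0493] 1749.2418270640464
cup top
561 [ 0.5516 -0.0544  0.0338] 1080.377170608675
561 [ 0.5482 -0.0524 -0.0224] 1147.237897174045
561 [ 0.5516 -0.0544  0.0338] 1080.377170608675
```

```bash
cat > cup.py <<'E'
from h import *
import sys
W={n:np.load(n+'_W.npy') for n in ['scene','top']}
for n in W:
    hsv=cv2.cvtColor(cv2.imread(n+'_i.png'),cv2.COLOR_BGR2HSV); w=W[n]
    k=np.all((w>[.44,-.13,.004])&(w<[.68,.03,.11]),-1)&(hsv[...,1]>90)
    for lo,hi in [(.006,.022),(.07,.09)]:
        p=w[k&(w[...,2]>lo)&(w[...,2]<hi)]
        if len(p)<10: continue
        r=cv2.minAreaRect((p[:,:2]*1000).astype(np.float32)); print(n,lo,len(p),np.median(p[:,2]).round(4),np.round(r[0],1),np.round(r[1],1),round(r[2],1))
x,y,yaw=map(float,sys.argv[1:4]); t=np.radians(30)
def pt(h,r,a):
    z=np.array([-np.sin(t)*np.cos(yaw),-np.sin(t)*np.sin(yaw),np.cos(t)]); e2=np.array([-np.sin(yaw),np.cos(yaw),0]); e1=np.cross(e2,z)
    return np.array([x,y,.117])+z*h+r*(np.cos(a)*e1+np.sin(a)*e2)
out=[]
for n,(r0,c0) in [('top',(195,285)),('scene',(225,240))]:
    S=5; c=cv2.imread(n+'_i.png')[r0:r0+90,c0:c0+80]; c=cv2.resize(c,None,fx=S,fy=S,interpolation=2)
    raw=c.copy()
    for h,r,col in [(0,.0225,(0,255,0)),(0,.019,(255,0,0)),(-.035,.0225,(0,0,255))]:
        P=np.array([proj(n,pt(h,r,a)) for a in np.linspace(0,6.283,60)])
        cv2.polylines(c,[np.int32((P-[c0,r0]+.5)*S)],True,col,1)
    out+=[c]
cv2.imwrite(sys.argv[4],np.hstack(out))
E
python3 cup.py .551 -.0525 0 pics/cup1.png
```

```text
scene 0.006 1233 0.0161 [577.4 -50.4] [ 84.3 152.5] 88.9
scene 0.07 338 0.0818 [575.4 -50.4] [77.2 78. ] 88.2
top 0.006 999 0.0154 [554.7 -53.7] [231.5 113.1] 9.2
top 0.07 264 0.0811 [576.4 -53.1] [75.2 73. ] 90.0
```

View pics/cup1.png

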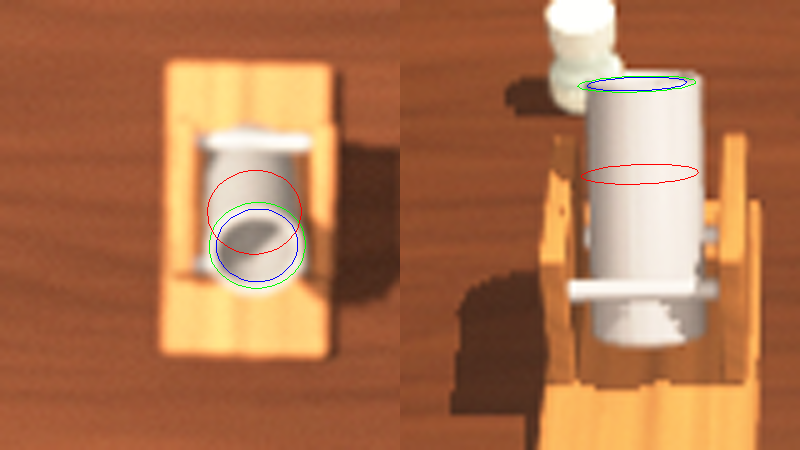

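The overlay rim sits about 3 mm too far in +x in both views, with the true rim's lower edge at top-crop row 296 against 288. I take the mouth as (0.548, -0.0515, 0.117), yaw ≈ -1°. Next I plan the approach.

```bash
cat > plan.py <<'E'
from h import *
from scipy.spatial.transform import Rotation as Ro
def cur():
    s=env.get_state(); q=s['orientation']; return np.array(s['tcp_pos']),Ro.from_quat([q[1],q[2],q[3],q[0]])
def tool(yaw,tilt=0,tyaw=0):
    """tool down with tool x at yaw (deg); then tip so tool z leans toward tyaw by tilt"""
    y=np.radians(yaw); x=np.array([np.cos(y),np.sin(y),0]); z=np.array([0,0,-1.]); R=Ro.from_matrix(np.c_[x,np.cross(z,x),z])
    ty=np.radians(tyaw); ax=np.array([np.sin(ty),-np.cos(ty),0])*np.radians(tilt)
    return Ro.from_rotvec(ax)*R
def delta(p,R,p2,R2):
    d=R.inv().apply(np.array(p2)-p)/.12; w=np.degrees((R.inv()*R2).as_rotvec())/60
    print('travel',np.round(d,3).tolist(),'rot',np.round(w,3).tolist())
def go(wps,p=None,R=None):
    if p is None: p,R=cur()
    for p2,R2 in wps: delta(p,R,p2,R2); p,R=np.array(p2),R2
E
python3 - <<'E'
from plan import *
p,R=cur(); q=np.array([.5348,.256,.30])
go([(p+(q-p)*i/6, tool(20.4+170.6*i/6)) for i in range(1,7)])
print(tool(191,30,0).as_matrix())
E
```

```text
travel [0.82, -0.872, -0.069] rot [0.0, 0.0, -0.473]
travel [1.136, -0.378, -0.069] rot [0.0, 0.0, -0.474]
travel [1.179, 0.209, -0.069] rot [0.0, 0.0, -0.474]
travel [0.937, 0.745, -0.069] rot [0.0, 0.0, -0.474]
travel [0.469, 1.102, -0.069] rot [0.0, 0.0, -0.474]
travel [-0.112, 1.192, -0.069] rot [0.0, 0.0, -0.474]
[[-0.85011408 -0.16524544  0.5       ]
 [-0.190809    0.98162718  0.        ]
 [-0.49081359 -0.0954045  -0.8660254 ]]
```

```bash
python3 - <<'E'
from plan import *
p,R=cur(); q=np.array([.5348,.256,.30])
go([(p+(q-p)*i/8, tool(20.4+170.6*i/8)) for i in range(1,9)])
E
```

```text
travel [0.615, -0.654, -0.052] rot [0.0, 0.0, -0.355]
travel [0.811, -0.386, -0.052] rot [0.0, 0.0, -0.355]
travel [0.896, -0.065, -0.052] rot [0.0, 0.0, -0.355]
travel [0.858, 0.265, -0.052] rot [0.0, 0.0, -0.355]
travel [0.703, 0.559, -0.052] rot [0.0, 0.0, -0.355]
travel [0.452, 0.776, -0.052] rot [0.0, 0.0, -0.355]
travel [0.138, 0.887, -0.052] rot [0.0, 0.0, -0.355]
travel [-0.194, 0.877, -0.052] rot [0.0, 0.0, -0.355]
```

```bash

python3 -m pendant '[{"travel":[0.62,-0.65,-0.05],"rot":[0,0,-0.36],"fingers":1},{"travel":[0.62,-0.65,-0.05],"rot":[0,0,-0.36],"fingers":1},{"travel":[0.62,-0.65,-0.05],"rot":[0,0,-0.36],"fingers":1}]'
python3 -m pendant '[{"travel":[0.81,-0.39,-0.05],"rot":[0,0,-0.36],"fingers":1},{"travel":[0.81,-0.39,-0.05],"rot":[0,0,-0.36],"fingers":1},{"travel":[0.81,-0.39,-0.05],"rot":[0,0,-0.36],"fingers":1}]'
python3 -m pendant '[{"travel":[0.9,-0.06,-0.05],"rot":[0,0,-0.36],"fingers":1},{"travel":[0.9,-0.06,-0.05],"rot":[0,0,-0.36],"fingers":1},{"travel":[0.9,-0.06,-0.05],"rot":[0,0,-0.36],"fingers":1}]'
python3 -m pendant '[{"travel":[0.86,0.26,-0.05],"rot":[0,0,-0.36],"fingers":0.5},{"travel":[0.86,0.26,-0.05],"rot":[0,0,-0.36],"fingers":0.5},{"travel":[0.86,0.26,-0.05],"rot":[0,0,-0.36],"fingers":0.5}]'
python3 - <<'E'
from plan import *
p,R=cur(); q=np.array([.5348,.256,.30]); x=R.as_matrix()[:,0]; y=np.degrees(np.arctan2(x[1],x[0])); print(env.get_state()['clock'],p,y,env.get_state()['joint_pos'])
y%=360
go([(p+(q-p)*i/4, tool(y+(191-y)*i/4)) for i in range(1,5)])
E
```

```text
clock: 1.4
tcp_pos: [0.2443, -0.4353, 0.2567]
orientation: [-0.001, 0.932, 0.362, 0.001]
wrist_force: [-0.2, -1.1, 1.3]
finger_gap: 0.0854
grip_force: 0.0
clock: 1.7
tcp_pos: [0.2849, -0.3356, 0.2629]
orientation: [-0.001, 0.847, 0.531, 0.001]
wrist_force: [-0.2, -0.7, -0.0]
finger_gap: 0.0853
grip_force: 0.0
clock: 2.0
tcp_pos: [0.3263, -0.2359, 0.2689]
orientation: [-0.0, 0.733, 0.681, 0.001]
wrist_force: [0.8, -1.0, 0.4]
finger_gap: 0.0854
grip_force: 0.0
clock: 2.3
tcp_pos: [0.3661, -0.1357, 0.2749]
orientation: [0.0, 0.592, 0.806, 0.001]
wrist_force: [-0.3, -0.8, -0.2]
finger_gap: 0.0638
grip_force: 0.0
2.3 [ 0.36607342 -0.13568324  0.27488653] 107.4477128472046 [-5.62279135e-01 -5.37293676e-02 -3.20615632e-01  1.30336920e+00
  1.30077624e-03  7.03997796e-01]
travel [0.673, 0.58, -0.051] rot [0.001, -0.0, -0.348]
travel [0.422, 0.782, -0.052] rot [0.0, 0.0, -0.348]
travel [0.116, 0.881, -0.052] rot [0.0, 0.0, -0.348]
travel [-0.206, 0.864, -0.052] rot [0.0, 0.0, -0.348]
```

```bash

python3 -m pendant '[{"travel":[0.67,0.58,-0.05],"rot":[0,0,-0.35],"fingers":0.5},{"travel":[0.67,0.58,-0.05],"rot":[0,0,-0.35],"fingers":0.5},{"travel":[0.67,0.58,-0.05],"rot":[0,0,-0.35],"fingers":0.5}]' >/dev/null
python3 -m pendant '[{"travel":[0.42,0.78,-0.05],"rot":[0,0,-0.35],"fingers":0.5},{"travel":[0.42,0.78,-0.05],"rot":[0,0,-0.35],"fingers":0.5},{"travel":[0.42,0.78,-0.05],"rot":[0,0,-0.35],"fingers":0.5}]' >/dev/null
python3 -m pendant '[{"travel":[0.12,0.88,-0.05],"rot":[0,0,-0.35],"fingers":0.5},{"travel":[0.12,0.88,-0.05],"rot":[0,0,-0.35],"fingers":0.5},{"travel":[0.12,0.88,-0.05],"rot":[0,0,-0.35],"fingers":0.5}]' >/dev/null
python3 -m pendant '[{"travel":[-0.21,0.86,-0.05],"rot":[0,0,-0.35],"fingers":0.5},{"travel":[-0.21,0.86,-0.05],"rot":[0,0,-0.35],"fingers":0.5},{"travel":[-0.21,0.86,-0.05],"rot":[0,0,-0.35],"fingers":0.5},{"travel":[-0.21,0.86,-0.05],"rot":[0,0,-0.35],"fingers":0.5}]'
python3 - <<'E'
from plan import *
p,R=cur(); x=R.as_matrix()[:,0]; print(p,np.degrees(np.arctan2(x[1],x[0]))%360,R.as_matrix()[:,2],env.get_state()['joint_pos'])
go([([.5348,.256,.181],tool(191))])
out=[]
for n in ['scene','top']:
    im,d=env.read_camera(n); cv2.imwrite(n+'_i2.png',im)
    u,v=map(int,proj(n,[.535,.256,.2])); c=im[v-45:v+45,u-40:u+40]; out.append(cv2.resize(c,None,fx=5,fy=5,interpolation=2))
cv2.imwrite('pics/above.png',np.hstack(out))
E
```

```text
clock: 3.6
tcp_pos: [0.5372, 0.2513, 0.2974]
orientation: [-0.0, -0.096, 0.995, -0.0]
wrist_force: [-0.4, -0.2, 0.2]
finger_gap: 0.0642
grip_force: 0.0
[0.53720136 0.25126401 0.29739604] 190.9957373417814 [-8.57392640e-04 -3.67020964e-04 -9.99999565e-01] [ 3.02237399e-01  3.43826096e-01  2.03413790e-01  1.43131180e+00
 -9.51761044e-05  1.10325533e-01]
travel [0.011, 0.043, 0.97] rot [-0.0, -0.001, -0.0]
```

View pics/above.png

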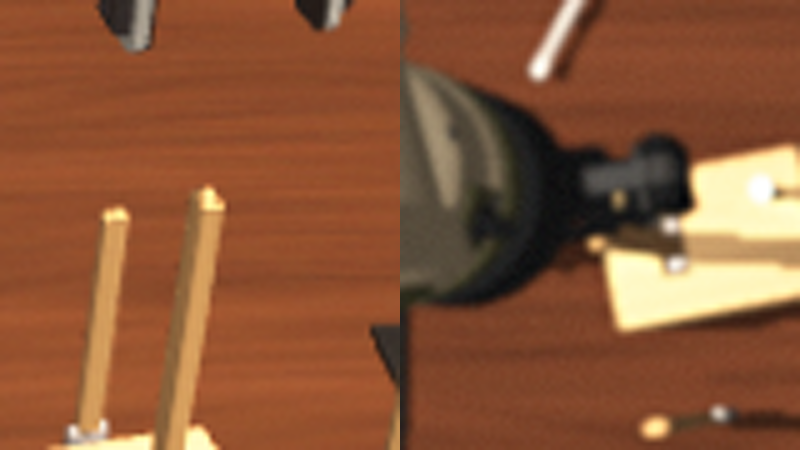

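The open fingers straddle the brush top at about crop (208,198), so the way down is clear. Descending, then gripping.

```bash

python3 -m pendant '[{"travel":[0.01,0.04,0.3],"rot":[0,0,0],"fingers":0.5},{"travel":[0.01,0.04,0.65],"rot":[0,0,0],"fingers":0.5},{"travel":[0.01,0.04,0.97],"rot":[0,0,0],"fingers":0.5},{"travel":[0.01,0.04,0.97],"rot":[0,0,0],"fingers":0.5},{"travel":[0.01,0.04,0.97],"rot":[0,0,0],"fingers":0.5}]'
python3 -m pendant '[{"travel":[0,0,0],"rot":[0,0,0],"fingers":-0.4},{"travel":[0,0,0],"rot":[0,0,0],"fingers":-0.6},{"travel":[0,0,0],"rot":[0,0,0],"fingers":-0.8},{"travel":[0,0,0],"rot":[0,0,0],"fingers":-1},{"travel":[0,0,0],"rot":[0,0,0],"fingers":-1},{"travel":[0,0,0],"rot":[0,0,0],"fingers":-1},{"travel":[0,0,0],"rot":[0,0,0],"fingers":-1},{"travel":[0,0,0],"rot":[0,0,0],"fingers":-1}]' 50
```

```text
clock: 4.2
tcp_pos: [0.5345, 0.253, 0.1826]
orientation: [-0.0, -0.093, 0.996, -0.0]
wrist_force: [0.3, 0.3, 1.8]
finger_gap: 0.064
grip_force: 0.0
clock: 5.0
tcp_pos: [0.535, 0.2542, 0.1819]
orientation: [0.0, -0.094, 0.996, -0.0]
wrist_force: [1.2, -0.4, 0.8]
finger_gap: 0.0085
grip_force: 50.4
```

```bash

python3 -m pendant '[{"travel":[0,0,-0.2],"rot":[0,0,0],"fingers":-1},{"travel":[0,0,-0.4],"rot":[0,0,0],"fingers":-1},{"travel":[0,0,-0.7],"rot":[0,0,0],"fingers":-1},{"travel":[0,0,-1],"rot":[0,0,0],"fingers":-1},{"travel":[0,0,-1],"rot":[0,0,0],"fingers":-1},{"travel":[0,0,-1],"rot":[0,0,0],"fingers":-1}]'
python3 - <<'E'
from plan import *
p,R=cur(); print(p)
out=[]
for n in ['scene','top']:
    im,d=env.read_camera(n); W=cloud(n,d); cv2.imwrite(n+'_i3.png',im)
    k=np.all((W>[.48,.20,.12])&(W<[.59,.31,.345]),-1); u,v=np.nonzero(k)[::-1]
    for lo in np.arange(.12,.28,.02):
        q=W[k&(W[...,2]>lo)&(W[...,2]<lo+.02)]
        if len(q): print(n,lo.round(2),len(q),np.round(q.mean(0),4),np.round(q.min(0),3),np.round(q.max(0),3))
    a,b=map(int,proj(n,[p[0],p[1],.22])); c=im[max(0,b-60):b+60,a-50:a+50]; out.append(cv2.resize(c,(400,480),interpolation=2))
cv2.imwrite('pics/held.png',np.hstack(out))
E
```

```text
clock: 5.6
tcp_pos: [0.5351, 0.2542, 0.3023]
orientation: [0.001, -0.095, 0.996, 0.0]
wrist_force: [0.2, -0.2, -0.7]
finger_gap: 0.0086
grip_force: 50.3
[0.53508581 0.25423102 0.30234393]
scene 0.12 26 [0.5386 0.2535 0.1369] [0.525 0.249 0.132] [0.547 0.26  0.14 ]
scene 0.14 76 [0.5387 0.2536 0.1508] [0.523 0.249 0.14 ] [0.55 0.26 0.16]
scene 0.16 74 [0.5388 0.2536 0.1703] [0.523 0.249 0.16 ] [0.548 0.261 0.18 ]
scene 0.18 80 [0.5383 0.2536 0.1889] [0.522 0.248 0.18 ] [0.548 0.261 0.2  ]
scene 0.2 68 [0.5381 0.2538 0.2099] [0.527 0.249 0.2  ] [0.543 0.26  0.219]
scene 0.22 71 [0.5382 0.2538 0.2304] [0.529 0.249 0.22 ] [0.545 0.261 0.24 ]
scene 0.24 71 [0.5378 0.2537 0.2504] [0.528 0.25  0.241] [0.543 0.261 0.26 ]
scene 0.26 58 [0.5375 0.2536 0.2695] [0.527 0.249 0.26 ] [0.542 0.259 0.28 ]
scene 0.28 155 [0.5417 0.2536 0.2926] [0.53  0.237 0.28 ] [0.55  0.273 0.3  ]
top 0.12 7 [0.5326 0.2506 0.1362] [0.521 0.249 0.133] [0.542 0.252 0.139]
top 0.14 20 [0.5307 0.2498 0.1496] [0.521 0.248 0.14 ] [0.542 0.252 0.16 ]
top 0.16 17 [0.5317 0.2497 0.1702] [0.522 0.248 0.16 ] [0.541 0.251 0.179]
top 0.18 21 [0.5272 0.2505 0.1887] [0.522 0.248 0.18 ] [0.535 0.256 0.198]
top 0.2 10 [0.5294 0.2498 0.2091] [0.526 0.248 0.201] [0.534 0.254 0.217]
top 0.22 8 [0.529  0.2491 0.2297] [0.527 0.248 0.22 ] [0.532 0.25  0.239]
top 0.24 8 [0.528  0.2508 0.2493] [0.526 0.249 0.243] [0.531 0.254 0.256]
top 0.26 1 [0.5259 0.2545 0.2626] [0.526 0.254 0.263] [0.526 0.254 0.263]
top 0.28 6 [0.5288 0.2416 0.2913] [0.527 0.24  0.285] [0.531 0.242 0.299]
```

View pics/held.png

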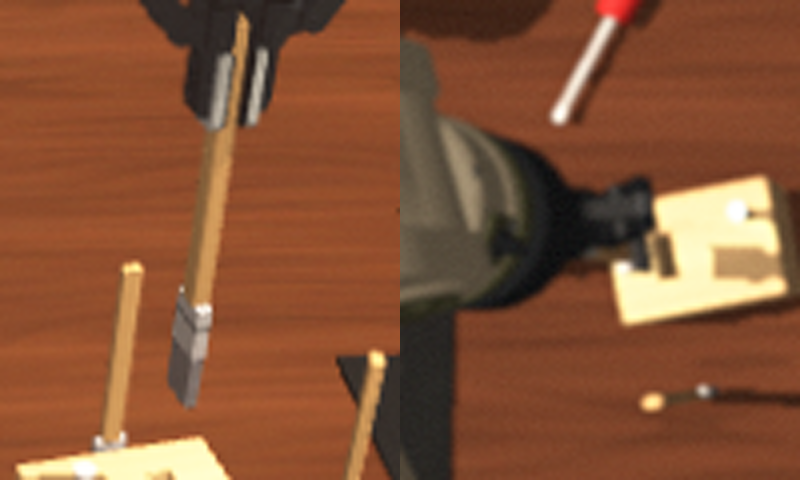

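Picture: the brush hangs straight in the fingers, with its bristle tip at scene crop (185,400), z≈0.134, so TCP−tip ≈ 0.167 m. The top view shows the well empty at (660,255).

```bash
cat >> plan.py <<'E'
M=np.array([.548,-.0515,.117]); A=-1.0
CZ=tool(179,30,A).as_matrix()[:,2]*-1
CR=tool(180+A,30,A)
def cup(d): return M+(.166-d)*CZ
E
python3 - <<'E'
from plan import *
print(CZ,cup(-.04))
p,R=cur()
a=([.50,.17,.345],tool(187,12,0)); b=([.475,.07,.345],tool(182,22,A)); c=([.455,-.02,.335],CR); d=(cup(-.04),CR)
go([a,b,c,d])
E
```

```text
[-0.49992385  0.0087262   0.8660254 ] [ 0.44501569 -0.0497024   0.29540123]
travel [0.412, -0.633, -0.371] rot [0.031, -0.2, 0.064]
travel [0.304, -0.802, -0.043] rot [0.019, -0.166, 0.082]
travel [0.213, -0.743, 0.02] rot [0.003, -0.133, 0.05]
travel [0.233, -0.249, 0.246] rot [0.0, 0.0, 0.0]
```

```bash

python3 -m pendant '[{"travel":[0.14,-0.2,-0.15],"rot":[0.01,-0.07,0.02],"fingers":-1},{"travel":[0.28,-0.42,-0.3],"rot":[0.02,-0.14,0.04],"fingers":-1},{"travel":[0.41,-0.63,-0.37],"rot":[0.03,-0.2,0.06],"fingers":-1}]'
python3 -m pendant '[{"travel":[0.1,-0.27,-0.02],"rot":[0.01,-0.06,0.03],"fingers":-1},{"travel":[0.2,-0.54,-0.03],"rot":[0.01,-0.11,0.05],"fingers":-1},{"travel":[0.3,-0.8,-0.04],"rot":[0.02,-0.17,0.08],"fingers":-1}]'
python3 -m pendant '[{"travel":[0.07,-0.25,0.01],"rot":[0,-0.05,0.02],"fingers":-1},{"travel":[0.14,-0.5,0.01],"rot":[0,-0.09,0.04],"fingers":-1},{"travel":[0.21,-0.74,0.02],"rot":[0,-0.13,0.05],"fingers":-1},{"travel":[0.21,-0.74,0.02],"rot":[0,-0.13,0.05],"fingers":-1}]'
python3 - <<'E'
from plan import *
p,R=cur(); print(R.as_matrix()[:,2],env.get_state()['joint_pos'])
go([(cup(-.02),CR)])
E
```

```text
clock: 6.0
tcp_pos: [0.5001, 0.1698, 0.3452]
orientation: [0.106, -0.063, 0.992, -0.006]
wrist_force: [0.6, -0.4, 0.2]
finger_gap: 0.0082
grip_force: 50.2
clock: 6.3
tcp_pos: [0.4753, 0.0698, 0.3439]
orientation: [0.194, -0.02, 0.981, -0.006]
wrist_force: [0.8, -0.3, -0.2]
finger_gap: 0.0084
grip_force: 50.2
clock: 6.7
tcp_pos: [0.4548, -0.0215, 0.3324]
orientation: [0.259, 0.008, 0.966, -0.0]
wrist_force: [-0.1, -0.3, -0.7]
finger_gap: 0.0082
grip_force: 50.2
[ 0.49942666 -0.00462734 -0.86634381] [-0.32096936 -0.34529656 -0.53326979  0.88096257  0.15377673 -0.2644361 ]
travel [0.221, -0.238, 0.394] rot [0.004, -0.001, -0.001]
```

Move to 20 mm outside the mouth, then check the alignment in both cameras.

```bash

python3 -m pendant '[{"travel":[0.22,-0.24,0.1],"rot":[0,0,0],"fingers":-1},{"travel":[0.22,-0.24,0.25],"rot":[0,0,0],"fingers":-1},{"travel":[0.22,-0.24,0.4],"rot":[0,0,0],"fingers":-1},{"travel":[0.22,-0.24,0.4],"rot":[0,0,0],"fingers":-1},{"travel":[0.22,-0.24,0.4],"rot":[0,0,0],"fingers":-1}]'
python3 - <<'E'
from plan import *
p,R=cur(); m=R.as_matrix(); print('tip pred in world',p+.166*m[:,2])
go([(cup(-.02),CR)])
out=[]
for n in ['scene','top']:
    im,d=env.read_camera(n); W=cloud(n,d); c=im.copy()
    L=(W-p)@m; k=(L[...,2]>.03)&(L[...,2]<.19)&(abs(L[...,0])<.03)&(abs(L[...,1])<.03)
    for lo in np.arange(.03,.18,.02):
        q=L[k&(L[...,2]>lo)&(L[...,2]<lo+.02)]
        if len(q)>3: print(n,lo.round(2),len(q),np.round(np.median(q,0),4),np.round(q.min(0),3),np.round(q.max(0),3))
    u,v=map(int,proj(n,M)); S=6; c=cv2.resize(im[v-45:v+35,u-33:u+33],None,fx=S,fy=S,interpolation=2)
    for r in (.019,):
        P=np.array([proj(n,M+CR.apply([r*np.cos(t),r*np.sin(t),0])) for t in np.linspace(0,6.28,50)]); cv2.polylines(c,[np.int32((P-[u-33,v-45]+.5)*S)],True,(255,0,0),1)
    for x in [-.0115,.0115]:
        a,b=[np.int32((np.array(proj(n,p+m@[x,0,z]))-[u-33,v-45]+.5)*S) for z in (.1,.166)]; cv2.line(c,tuple(map(int,a)),tuple(map(int,b)),(0,255,0),1)
    out.append(c)
cv2.imwrite('pics/pre.png',np.hstack(out))
E
```

```text
clock: 7.2
tcp_pos: [0.4581, -0.0467, 0.2799]
orientation: [0.259, 0.005, 0.966, 0.001]
wrist_force: [-0.7, -0.4, 0.1]
finger_gap: 0.0082
grip_force: 50.1
tip pred in world [ 0.54119862 -0.04675532  0.1361493 ]
travel [0.03, -0.027, -0.0] rot [0.008, 0.0, 0.006]
scene 0.03 49 [-0.0042  0.0016  0.0407] [-0.007 -0.002  0.031] [-0.001  0.005  0.048]
scene 0.05 55 [-0.0046  0.0009  0.0595] [-0.008 -0.003  0.05 ] [0.007 0.006 0.069]
scene 0.07 58 [-0.0042  0.002   0.0801] [-0.01  -0.003  0.071] [0.005 0.006 0.09 ]
scene 0.09 50 [-0.0044  0.0016  0.0999] [-0.009 -0.003  0.091] [0.    0.005 0.108]
scene 0.11 50 [-0.0085  0.0013  0.1184] [-0.014 -0.003  0.11 ] [0.    0.005 0.129]
scene 0.13 50 [-0.009   0.0024  0.1403] [-0.014 -0.002  0.13 ] [0.014 0.005 0.15 ]
scene 0.15 46 [-0.008   0.0019  0.1592] [-0.013 -0.002  0.151] [0.01  0.005 0.169]
scene 0.17 104 [-0.0024 -0.0043  0.1872] [-0.021 -0.024  0.185] [0.028 0.018 0.19 ]
top 0.03 22 [-0.0061 -0.001   0.0374] [-0.008 -0.006  0.03 ] [-0.004  0.002  0.049]
top 0.05 27 [-0.006  -0.0008  0.0614] [-0.008 -0.005  0.05 ] [0.006 0.003 0.07 ]
top 0.07 19 [-0.0058 -0.0013  0.0801] [-0.007 -0.006  0.072] [-0.004  0.003  0.089]
top 0.09 19 [-0.0062 -0.0004  0.0984] [-0.008 -0.005  0.09 ] [-0.004  0.002  0.108]
top 0.11 24 [-0.0111 -0.0018  0.1165] [-0.012 -0.005  0.11 ] [-0.005  0.002  0.13 ]
top 0.13 13 [-0.0113 -0.0015  0.1415] [-0.013 -0.004  0.13 ] [-0.01   0.001  0.15 ]
top 0.15 20 [-0.0083  0.0011  0.159 ] [-0.012 -0.005  0.152] [0.01  0.002 0.169]
top 0.17 71 [-0.0017 -0.0099  0.1874] [-0.019 -0.027  0.17 ] [0.023 0.015 0.19 ]
```

View pics/pre.png

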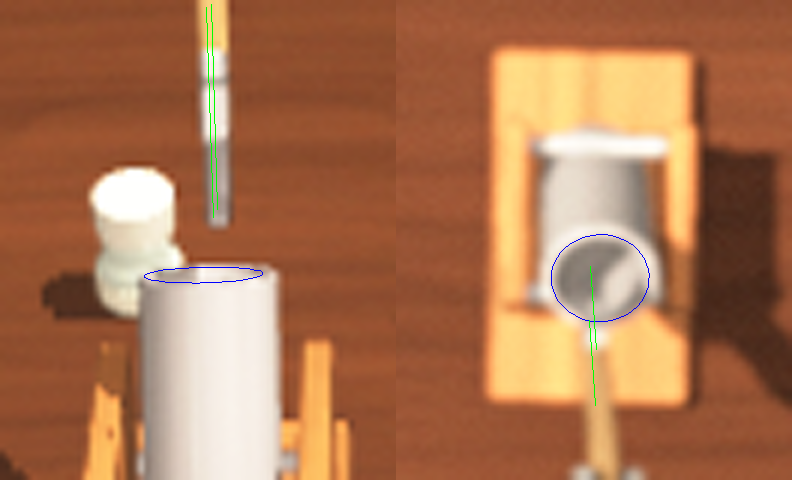

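The brush is in line with the cup, its tip (~(215,222) in the scene crop) about 20 mm from the mouth. It still sits about 4 mm off sideways, so I correct that and enter to about 15 mm.

```bash

python3 -m pendant '[{"travel":[0.03,-0.03,0],"rot":[0.01,0,0.01],"fingers":-1},{"travel":[0.03,-0.03,0.0],"rot":[0.01,0,0.01],"fingers":-1},{"travel":[0.03,-0.03,0.1],"rot":[0.01,0,0.01],"fingers":-1},{"travel":[0.03,-0.03,0.2],"rot":[0.01,0,0.01],"fingers":-1},{"travel":[0.03,-0.03,0.29],"rot":[0.01,0,0.01],"fingers":-1},{"travel":[0.03,-0.03,0.29],"rot":[0.01,0,0.01],"fingers":-1},{"travel":[0.03,-0.03,0.29],"rot":[0.01,0,0.01],"fingers":-1}]'
cat >> plan.py <<'E'
def rel():
    s=env.get_state(); p,R=cur(); t=p+.166*R.as_matrix()[:,2]; print('tip in mouth frame',np.round(CR.inv().apply(t-M)*1000,1),'F tool',np.round(R.inv().apply(s['wrist_force']),2),'ang',np.round(np.degrees((R.inv()*CR).as_rotvec()),2))
E
python3 -c "
from plan import *
rel(); go([(cup(.025),CR)])"
```

```text
clock: 8.0
tcp_pos: [0.4728, -0.0511, 0.2492]
orientation: [0.26, 0.011, 0.965, -0.003]
wrist_force: [-0.7, -0.4, -0.8]
finger_gap: 0.0078
grip_force: 50.2
tip in mouth frame [-1.6 -1.5 13.9] F tool [ 1.   -0.41  0.29] ang [-0.2   0.18 -0.29]
travel [0.009, 0.008, 0.092] rot [-0.003, 0.003, -0.005]
```

```bash

python3 -m pendant '[{"travel":[0.01,0.01,0.1],"rot":[0,0,0],"fingers":-1},{"travel":[0.01,0.01,0.2],"rot":[0,0,0],"fingers":-1},{"travel":[0.01,0.01,0.3],"rot":[0,0,0],"fingers":-1},{"travel":[0.01,0.01,0.34],"rot":[0,0,0],"fingers":-1},{"travel":[0.01,0.01,0.34],"rot":[0,0,0],"fingers":-1},{"travel":[0.01,0.01,0.34],"rot":[0,0,0],"fingers":-1}]' >/dev/null
python3 -c "
from plan import *
rel()"
for i in 1; do python3 -m pendant '[{"travel":[0,0,0.03],"rot":[0,0,0],"fingers":-1},{"travel":[0,0,0.03],"rot":[0,0,0],"fingers":-1},{"travel":[0,0,0.03],"rot":[0,0,0],"fingers":-1}]' >/dev/null
python3 -c "
from plan import *
rel()"; done
```

```text
tip in mouth frame [-1.1 -0.7 54.4] F tool [ 0.61 -0.    0.1 ] ang [-0.22  0.23 -0.29]
tip in mouth frame [-0.7 -0.6 58.5] F tool [0.5  0.55 0.06] ang [-0.21  0.2  -0.3 ]
```

```bash
python3 -m pendant '[{"travel":[0,0,0.03],"rot":[0,0,0],"fingers":-1},{"travel":[0,0,0.03],"rot":[0,0,0],"fingers":-1},{"travel":[0,0,0.03],"rot":[0,0,0],"fingers":-1}]' >/dev/null
python3 -c "
from plan import *
rel()"
```

```text
tip in mouth frame [-0.3 -0.5 62.3] F tool [ 0.28 -1.03  0.98] ang [-0.2   0.17 -0.3 ]
```

```bash
python3 -m pendant '[{"travel":[0,0,0.03],"rot":[0,0,0],"fingers":-1},{"travel":[0,0,0.03],"rot":[0,0,0],"fingers":-1},{"travel":[0,0,0.03],"rot":[0,0,0],"fingers":-1}]' >/dev/null
python3 -c "
from plan import *
rel()"
python3 -m pendant '[{"travel":[0,0,0],"rot":[0,0,0],"fingers":-1}]' >/dev/null
python3 -c "
from plan import *
rel()"
```

```text
tip in mouth frame [-0.3 -0.5 65.9] F tool [-0.35  0.37  0.68] ang [-0.2   0.17 -0.3 ]
tip in mouth frame [-0.6 -0.6 65.8] F tool [ 0.38 -0.38  0.74] ang [-0.2   0.19 -0.3 ]
```

```bash
python3 -m pendant '[{"travel":[0,0,0.03],"rot":[0,0,0],"fingers":-1},{"travel":[0,0,0.03],"rot":[0,0,0],"fingers":-1},{"travel":[0,0,0.03],"rot":[0,0,0],"fingers":-1}]' >/dev/null
python3 -c "
from plan import *
rel()"
python3 -m pendant '[{"travel":[0,0,0],"rot":[0,0,0],"fingers":-1}]' >/dev/null
python3 -c "
from plan import *
rel()"
```

```text
tip in mouth frame [-0.4 -0.5 69.5] F tool [0.17 0.55 0.34] ang [-0.2   0.17 -0.3 ]
tip in mouth frame [-0.6 -0.6 69.4] F tool [-0.44  0.57  1.02] ang [-0.21  0.19 -0.3 ]
```

```bash
python3 -m pendant '[{"travel":[0,0,0.03],"rot":[0,0,0],"fingers":-1},{"travel":[0,0,0.03],"rot":[0,0,0],"fingers":-1},{"travel":[0,0,0.03],"rot":[0,0,0],"fingers":-1}]' >/dev/null
python3 -c "
from plan import *
rel()"
python3 -m pendant '[{"travel":[0,0,0],"rot":[0,0,0],"fingers":-1}]' >/dev/null
python3 -c "
from plan import *
rel()"
```

```text
tip in mouth frame [-0.4 -0.6 73.1] F tool [0.69 0.24 1.28] ang [-0.2   0.17 -0.3 ]
tip in mouth frame [-0.6 -0.6 73. ] F tool [0.56 0.39 0.45] ang [-0.21  0.18 -0.3 ]
```

```bash
python3 -m pendant '[{"travel":[0,0,0.03],"rot":[0,0,0],"fingers":-1},{"travel":[0,0,0.03],"rot":[0,0,0],"fingers":-1},{"travel":[0,0,0.03],"rot":[0,0,0],"fingers":-1}]' >/dev/null
python3 -c "
from plan import *
rel()"
python3 -m pendant '[{"travel":[0,0,0],"rot":[0,0,0],"fingers":-1}]' >/dev/null
python3 -c "
from plan import *
rel()"
```

```text
tip in mouth frame [-0.9 -0.7 76.6] F tool [-0.42  0.7  -0.22] ang [-0.22  0.21 -0.3 ]
tip in mouth frame [-0.9 -0.7 76.5] F tool [-0.59 -0.22 -0.52] ang [-0.21  0.21 -0.3 ]
```

```bash
python3 -m pendant '[{"travel":[0,0,0.025],"rot":[0,0,0],"fingers":-1},{"travel":[0,0,0.025],"rot":[0,0,0],"fingers":-1},{"travel":[0,0,0.025],"rot":[0,0,0],"fingers":-1}]' >/dev/null
python3 -c "
from plan import *
rel()"
python3 -m pendant '[{"travel":[0,0,0],"rot":[0,0,0],"fingers":-1}]' >/dev/null
python3 -c "
from plan import *
rel()"
python3 -m pendant '[{"travel":[0,0,0],"rot":[0,0,0],"fingers":-1}]' >/dev/null
python3 -c "
from plan import *
rel()"
```

```text
tip in mouth frame [-0.9 -0.8 79.6] F tool [ 0.18 -0.36 -1.68] ang [-0.22  0.2  -0.3 ]
tip in mouth frame [-0.9 -0.7 79.5] F tool [-0.17 -0.26 -1.46] ang [-0.21  0.21 -0.29]
tip in mouth frame [-0.8 -0.7 79.5] F tool [-0.9   0.32 -1.98] ang [-0.21  0.21 -0.29]
```

Contact is clear: about 2.3 N at 79.5 mm, rising 0.4 N/mm from roughly 74 mm. I press 2 mm further for margin, then do the strokes.

```bash
python3 -m pendant '[{"travel":[0,0,0.017],"rot":[0,0,0],"fingers":-1},{"travel":[0,0,0.017],"rot":[0,0,0],"fingers":-1},{"travel":[0,0,0.017],"rot":[0,0,0],"fingers":-1},{"travel":[0,0,0.017],"rot":[0,0,0],"fingers":-1}]' >/dev/null
python3 -c "
from plan import *
rel()"
python3 -m pendant '[{"travel":[0,0,-0.1],"rot":[0,0,0],"fingers":-1},{"travel":[0,0,-0.25],"rot":[0,0,0],"fingers":-1},{"travel":[0,0,-0.4],"rot":[0,0,0],"fingers":-1},{"travel":[0,0,-0.53],"rot":[0,0,0],"fingers":-1},{"travel":[0,0,-0.53],"rot":[0,0,0],"fingers":-1},{"travel":[0,0,-0.53],"rot":[0,0,0],"fingers":-1},{"travel":[0,0,-0.53],"rot":[0,0,0],"fingers":-1}]' >/dev/null
python3 -c "
from plan import *
rel()"
python3 -m pendant '[{"travel":[0,0,0.13],"rot":[0,0,0],"fingers":-1},{"travel":[0,0,0.28],"rot":[0,0,0],"fingers":-1},{"travel":[0,0,0.43],"rot":[0,0,0],"fingers":-1},{"travel":[0,0,0.48],"rot":[0,0,0],"fingers":-1},{"travel":[0,0,0.51],"rot":[0,0,0],"fingers":-1},{"travel":[0,0,0.53],"rot":[0,0,0],"fingers":-1},{"travel":[0,0,0.53],"rot":[0,0,0],"fingers":-1},{"travel":[0,0,0.53],"rot":[0,0,0],"fingers":-1},{"travel":[0,0,0.53],"rot":[0,0,0],"fingers":-1},{"travel":[0,0,0.53],"rot":[0,0,0],"fingers":-1}]' >/dev/null
python3 -c "
from plan import *
rel()"
```

```text
tip in mouth frame [-0.9 -0.7 81.6] F tool [-0.64 -0.26 -2.43] ang [-0.21  0.21 -0.3 ]
tip in mouth frame [ 0.8 -0.2 19. ] F tool [ 0.31 -0.64  0.09] ang [-0.18  0.09 -0.32]
tip in mouth frame [-1.  -0.7 81.3] F tool [ 1.15  0.53 -1.96] ang [-0.22  0.23 -0.29]
```

```bash

python3 -m pendant '[{"travel":[0,0,-0.1],"rot":[0,0,0],"fingers":-1},{"travel":[0,0,-0.25],"rot":[0,0,0],"fingers":-1},{"travel":[0,0,-0.4],"rot":[0,0,0],"fingers":-1},{"travel":[0,0,-0.53],"rot":[0,0,0],"fingers":-1},{"travel":[0,0,-0.53],"rot":[0,0,0],"fingers":-1},{"travel":[0,0,-0.53],"rot":[0,0,0],"fingers":-1},{"travel":[0,0,-0.53],"rot":[0,0,0],"fingers":-1}]' >/dev/null
python3 -c "
from plan import *
rel()"
python3 -m pendant '[{"travel":[0,0,0.13],"rot":[0,0,0],"fingers":-1},{"travel":[0,0,0.28],"rot":[0,0,0],"fingers":-1},{"travel":[0,0,0.43],"rot":[0,0,0],"fingers":-1},{"travel":[0,0,0.48],"rot":[0,0,0],"fingers":-1},{"travel":[0,0,0.51],"rot":[0,0,0],"fingers":-1},{"travel":[0,0,0.54],"rot":[0,0,0],"fingers":-1},{"travel":[0,0,0.54],"rot":[0,0,0],"fingers":-1},{"travel":[0,0,0.54],"rot":[0,0,0],"fingers":-1},{"travel":[0,0,0.54],"rot":[0,0,0],"fingers":-1},{"travel":[0,0,0.54],"rot":[0,0,0],"fingers":-1}]' >/dev/null
python3 -c "
from plan import *
rel()"
python3 -m pendant '[{"travel":[0,0,-0.1],"rot":[0,0,0],"fingers":-1},{"travel":[0,0,-0.25],"rot":[0,0,0],"fingers":-1},{"travel":[0,0,-0.4],"rot":[0,0,0],"fingers":-1},{"travel":[0,0,-0.53],"rot":[0,0,0],"fingers":-1},{"travel":[0,0,-0.53],"rot":[0,0,0],"fingers":-1},{"travel":[0,0,-0.53],"rot":[0,0,0],"fingers":-1},{"travel":[0,0,-0.53],"rot":[0,0,0],"fingers":-1}]' >/dev/null
python3 -c "
from plan import *
rel(); print(env.get_state()['clock'],env.get_state()['joint_pos'])
p,R=cur(); out=cup(-.05); B=np.array([.4576,-.2855,.055])
go([(out,CR),([.455,-.13,.31],tool(172,15,A)),(B+[0,0,.166+.07],tool(160.3))],p,R)"
```

```text
tip in mouth frame [-0.  -0.4 18.7] F tool [-0.12 -0.07  1.  ] ang [-0.2   0.16 -0.31]
tip in mouth frame [-0.9 -0.7 82.5] F tool [ 2.84  0.33 -2.68] ang [-0.22  0.22 -0.29]
tip in mouth frame [-0.1 -0.4 19.8] F tool [ 0.17 -0.39  1.3 ] ang [-0.2   0.17 -0.3 ]
15.8 [-0.37888495 -0.26232339 -0.70221368  0.63178907  0.17527685 -0.31039569]
travel [-0.005, -0.003, -0.582] rot [-0.003, 0.003, -0.005]
travel [-0.143, -0.668, 0.025] rot [0.015, 0.25, 0.116]
travel [-0.16, -1.285, 0.164] rot [0.056, 0.244, 0.194]
```

Three strokes done. Withdraw and carry the brush to above the slot.

```bash

python3 -m pendant '[{"travel":[0,0,-0.3],"rot":[0,0,0],"fingers":-1},{"travel":[0,0,-0.58],"rot":[0,0,0],"fingers":-1},{"travel":[0,0,-0.58],"rot":[0,0,0],"fingers":-1}]' >/dev/null
python3 -m pendant '[{"travel":[-0.05,-0.25,0],"rot":[0,0.08,0.04],"fingers":-1},{"travel":[-0.1,-0.45,0.02],"rot":[0.01,0.16,0.08],"fingers":-1},{"travel":[-0.14,-0.67,0.02],"rot":[0.02,0.25,0.12],"fingers":-1}]'
python3 -c "
from plan import *
p,R=cur(); B=np.array([.4576,-.2855,.055]); q=B+[0,0,.166+.08]
go([((p+q)/2,tool(166,7.5,A)),(q,tool(160.3))],p,R)"
```

```text
clock: 16.4
tcp_pos: [0.4534, -0.1307, 0.3095]
orientation: [0.13, 0.076, 0.989, 0.005]
wrist_force: [0.3, -0.6, -0.5]
finger_gap: 0.0087
grip_force: 50.2
travel [-0.105, -0.636, 0.046] rot [0.017, 0.123, 0.088]
travel [-0.168, -0.623, 0.039] rot [0.034, 0.12, 0.095]
```

```bash

python3 -m pendant '[{"travel":[-0.05,-0.3,0.02],"rot":[0.01,0.06,0.04],"fingers":-1},{"travel":[-0.1,-0.64,0.05],"rot":[0.02,0.12,0.09],"fingers":-1},{"travel":[-0.1,-0.64,0.05],"rot":[0.02,0.12,0.09],"fingers":-1}]' >/dev/null
python3 -m pendant '[{"travel":[-0.08,-0.3,0.02],"rot":[0.02,0.06,0.05],"fingers":-1},{"travel":[-0.17,-0.62,0.04],"rot":[0.03,0.12,0.1],"fingers":-1},{"travel":[-0.17,-0.62,0.04],"rot":[0.03,0.12,0.1],"fingers":-1},{"travel":[-0.17,-0.62,0.04],"rot":[0.03,0.12,0.1],"fingers":-1},{"travel":[-0.17,-0.62,0.04],"rot":[0.03,0.12,0.1],"fingers":-1}]' >/dev/null
python3 - <<'E'
from plan import *
p,R=cur(); m=R.as_matrix(); B=np.array([.4576,-.2855,.055]); x=m[:,0]; print(p,np.degrees(np.arctan2(x[1],x[0]))%360,m[:,2],env.get_state()['joint_pos'])
go([(B+[0,0,.166+.03],tool(160.3))],p,R)
out=[]
Rb=tool(160.3)
for n in ['scene','top']:
    im,d=env.read_camera(n); W=cloud(n,d); cv2.imwrite(n+'_i4.png',im)
    L=(W-p)@m; k=(L[...,2]>.03)&(L[...,2]<.19)&(abs(L[...,0])<.03)&(abs(L[...,1])<.015)
    for lo in np.arange(.03,.18,.03):
        q=L[k&(L[...,2]>lo)&(L[...,2]<lo+.03)]
        if len(q)>3: print(n,lo.round(2),len(q),np.round(np.median(q,0),4),np.round(q.min(0),3),np.round(q.max(0),3))
    S=8; u,v=map(int,proj(n,B+[0,0,.01])); c=cv2.resize(im[v-37:v+30,u-25:u+25],None,fx=S,fy=S,interpolation=2)
    f=lambda P:np.int32((np.array(P)-[u-25,v-37]+.5)*S)
    cv2.polylines(c,[f([proj(n,B+Rb.apply([a*.014,b*.006,0])) for a,b in [(1,1),(1,-1),(-1,-1),(-1,1)]])],True,(255,0,0),1)
    out.append(c)
cv2.imwrite('pics/slot.png',np.hstack(out))
E
```

```text
[ 0.45726443 -0.28387642  0.30106829] 159.96588502096986 [ 7.43108605e-03  9.67528159e-04 -9.99971921e-01] [-0.70771736  0.22745484  0.05477931  1.39310319  0.00556616 -0.35805361]
travel [-0.004, -0.013, 0.417] rot [0.003, 0.006, -0.006]
scene 0.03 99 [-0.0015  0.004   0.0442] [-0.006 -0.004  0.03 ] [0.01  0.007 0.06 ]
scene 0.06 100 [-0.0023  0.0039  0.0747] [-0.007 -0.005  0.06 ] [0.008 0.007 0.09 ]
scene 0.09 113 [-0.0024  0.0039  0.1062] [-0.012 -0.006  0.09 ] [0.012 0.007 0.12 ]
scene 0.12 126 [-0.0029  0.0039  0.1347] [-0.012 -0.003  0.12 ] [0.015 0.007 0.15 ]
scene 0.15 79 [-0.0011  0.004   0.1599] [-0.012 -0.002  0.15 ] [0.014 0.007 0.171]
top 0.06 5 [0.0083 0.0024 0.0864] [ 0.006 -0.002  0.075] [0.009 0.004 0.088]
top 0.09 18 [0.0095 0.0026 0.1127] [ 0.005 -0.004  0.094] [0.013 0.004 0.119]
top 0.12 16 [0.0084 0.0028 0.1313] [ 0.003 -0.001  0.122] [0.014 0.004 0.149]
top 0.15 15 [0.005  0.0028 0.1606] [-0.007  0.     0.15 ] [0.013 0.003 0.167]
```

View pics/slot.png

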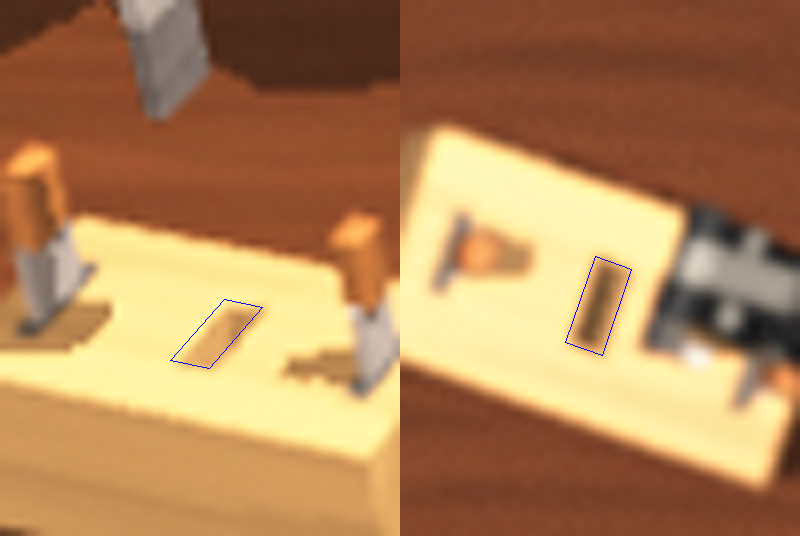

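The blue slot outline sits on the slot in both views ((217,334) scene crop, (598,305) top crop), and the brush hangs above it. Correct the small offset and descend to about 8 mm above the slot.

```bash

python3 -m pendant '[{"travel":[0,-0.01,0.2],"rot":[0,0.01,-0.01],"fingers":-1},{"travel":[0,-0.01,0.4],"rot":[0,0.01,-0.01],"fingers":-1},{"travel":[0,-0.01,0.6],"rot":[0,0.01,-0.01],"fingers":-1},{"travel":[0,-0.01,0.6],"rot":[0,0.01,-0.01],"fingers":-1},{"travel":[0,-0.01,0.6],"rot":[0,0.01,-0.01],"fingers":-1},{"travel":[0,-0.01,0.6],"rot":[0,0.01,-0.01],"fingers":-1}]'
cat >> plan.py <<'E'
B=np.array([.4576,-.2855,.055]); BR=tool(160.3)
def relb():
    s=env.get_state(); p,R=cur(); t=p+.166*R.as_matrix()[:,2]; print('tip in slot frame',np.round(BR.inv().apply(t-B)*1000,1),'F tool',np.round(R.inv().apply(s['wrist_force']),2),'M',np.round(R.inv().apply(s['ft_torque']),3),'ang',np.round(np.degrees((R.inv()*BR).as_rotvec()),2))
E
python3 -c "
from plan import *
relb()"
```

```text
clock: 17.9
tcp_pos: [0.4582, -0.2861, 0.2318]
orientation: [0.0, 0.169, 0.986, 0.001]
wrist_force: [-0.2, -0.0, 0.1]
finger_gap: 0.0081
grip_force: 50.1
tip in slot frame [ -0.7  -0.2 -10.8] F tool [ 0.17 -0.08 -0.07] M [-0.021  0.046 -0.011] ang [ 0.09 -0.01  0.24]
```

```bash

python3 -m pendant '[{"travel":[0,0,0.06],"rot":[0,0,0],"fingers":-1},{"travel":[0,0,0.1],"rot":[0,0,0],"fingers":-1},{"travel":[0,0,0.14],"rot":[0,0,0],"fingers":-1},{"travel":[0,0,0.17],"rot":[0,0,0],"fingers":-1},{"travel":[0,0,0.17],"rot":[0,0,0],"fingers":-1}]'>/dev/null
python3 -c "
from plan import *
relb()"
```

```text
tip in slot frame [ 0.7  0.  12.3] F tool [-1.12 -0.07  1.13] M [-0.022 -0.173  0.036] ang [ 0.17 -0.22  0.21]
```

```bash

python3 -m pendant '[{"travel":[0,0,0.04],"rot":[0,0,0],"fingers":-1},{"travel":[0,0,0.08],"rot":[0,0,0],"fingers":-1},{"travel":[0,0,0.11],"rot":[0,0,0],"fingers":-1},{"travel":[0,0,0.11],"rot":[0,0,0],"fingers":-1}]'>/dev/null
python3 -c "
from plan import *
relb()"
```

```text
tip in slot frame [ 0.6  0.1 25.4] F tool [-0.92  0.26  0.59] M [ 0.003 -0.297  0.007] ang [ 0.17 -0.2   0.21]
```

```bash

python3 -m pendant '[{"travel":[-0.007,0,0.03],"rot":[0,0,0],"fingers":-1},{"travel":[-0.007,0,0.06],"rot":[0,0,0],"fingers":-1},{"travel":[-0.007,0,0.08],"rot":[0,0,0],"fingers":-1},{"travel":[-0.007,0,0.1],"rot":[0,0,0],"fingers":-1},{"travel":[-0.007,0,0.1],"rot":[0,0,0],"fingers":-1}]'>/dev/null
python3 -c "
from plan import *
relb()"
```

```text
tip in slot frame [ 0.1  0.2 37.2] F tool [0.04 1.27 0.8 ] M [ 0.023 -0.053  0.01 ] ang [ 0.16 -0.22  0.21]
```

```bash

python3 -m pendant '[{"travel":[0,0,0.03],"rot":[0,0,0],"fingers":-1},{"travel":[0,0,0.06],"rot":[0,0,0],"fingers":-1},{"travel":[0,0,0.06],"rot":[0,0,0],"fingers":-1},{"travel":[0,0,0.06],"rot":[0,0,0],"fingers":-1}]'>/dev/null
python3 -c "
from plan import *
relb()"
python3 -m pendant '[{"travel":[0,0,0.015],"rot":[0,0,0],"fingers":-1},{"travel":[0,0,0.015],"rot":[0,0,0],"fingers":-1},{"travel":[0,0,0.015],"rot":[0,0,0],"fingers":-1}]'>/dev/null
python3 -c "
from plan import *
relb()"
```

```text
tip in slot frame [-0.5 -0.  43.9] F tool [ 0.16 -0.08 -0.82] M [ 0.006 -0.083  0.013] ang [ 0.14 -0.16  0.21]
tip in slot frame [-0.5 -0.  45.6] F tool [-0.18  0.69 -0.7 ] M [ 0.056 -0.087 -0.012] ang [ 0.14 -0.16  0.21]
```

Bristles are bearing on the slot floor at 45.6 mm. Release and retreat straight up.

```bash

python3 -m pendant '[{"travel":[0,0,0],"rot":[0,0,0],"fingers":-1},{"travel":[0,0,0],"rot":[0,0,0],"fingers":-1},{"travel":[0,0,0],"rot":[0,0,0],"fingers":-0.6},{"travel":[0,0,0],"rot":[0,0,0],"fingers":-0.2},{"travel":[0,0,0],"rot":[0,0,0],"fingers":0.3},{"travel":[0,0,0],"rot":[0,0,0],"fingers":0.5},{"travel":[0,0,0],"rot":[0,0,0],"fingers":0.5},{"travel":[0,0,0],"rot":[0,0,0],"fingers":0.5}]'
python3 -m pendant '[{"travel":[0,0,-0.15],"rot":[0,0,0],"fingers":0.5},{"travel":[0,0,-0.4],"rot":[0,0,0],"fingers":0.5},{"travel":[0,0,-0.7],"rot":[0,0,0],"fingers":0.5},{"travel":[0,0,-1],"rot":[0,0,0],"fingers":0.5},{"travel":[0,0,-1],"rot":[0,0,0],"fingers":0.5},{"travel":[0,0,-1],"rot":[0,0,0],"fingers":0.5},{"travel":[0,0,-1],"rot":[0,0,0],"fingers":0.5}]'
python3 - <<'E'
from plan import *
out=[]
for n in ['scene','top']:
    im,d=env.read_camera(n); W=cloud(n,d)
    k=np.all((W>[.42,-.315,.07])&(W<[.50,-.255,.24]),-1)
    for lo in np.arange(.08,.22,.03):
        q=W[k&(W[...,2]>lo)&(W[...,2]<lo+.03)]
        if len(q)>3: print(n,lo.round(2),np.round(np.median(q,0),4),q[:,2].max().round(4))
    if n=='scene':
        u,v=map(int,proj(n,B+[0,0,.08])); cv2.imwrite('pics/end.png',cv2.resize(im[v-70:v+60,u-60:u+60],None,fx=4,fy=4,interpolation=2))
E
```

```text
clock: 20.8
tcp_pos: [0.4582, -0.2861, 0.1751]
orientation: [-0.001, 0.169, 0.986, 0.002]
wrist_force: [-0.7, -0.5, -0.7]
finger_gap: 0.0641
grip_force: 0.0
clock: 21.5
tcp_pos: [0.458, -0.2862, 0.294]
orientation: [-0.002, 0.169, 0.986, 0.002]
wrist_force: [0.5, -0.5, 0.6]
finger_gap: 0.0641
grip_force: 0.0
scene 0.08 [ 0.461  -0.2818  0.0952] 0.1099
scene 0.11 [ 0.4615 -0.282   0.1259] 0.1393
scene 0.14 [ 0.4609 -0.2824  0.1551] 0.1694
scene 0.17 [ 0.4611 -0.2829  0.1847] 0.1996
scene 0.2 [ 0.4592 -0.2837  0.2059] 0.2105
top 0.08 [ 0.456  -0.2811  0.0935] 0.109
top 0.11 [ 0.4543 -0.2802  0.1224] 0.139
top 0.14 [ 0.4534 -0.2799  0.1522] 0.1677
top 0.17 [ 0.4521 -0.2803  0.1831] 0.1945
top 0.2 [ 0.4527 -0.2824  0.2072] 0.2103
```

View pics/end.png

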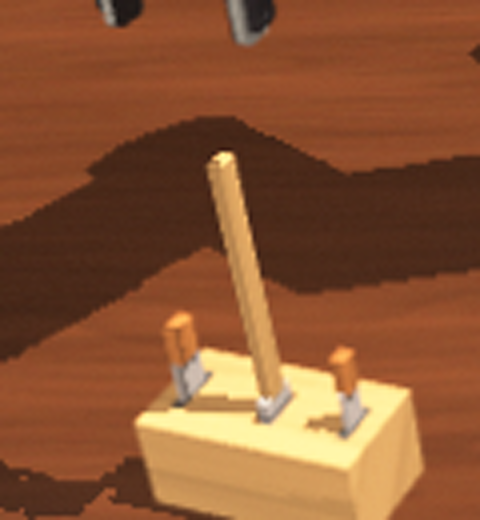

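The brush stands nearly upright in the slot, with the ferrule at (270,400) and the top at (222,160), z≈0.210, so the tip is at 0.010 (45 mm deep). The fingers are clear above it.

```bash
python3 -c "
from h import *
print(env.hand_in())"
```

```text
the job is handed in; nothing more can be done
None
```

The cup got its three strokes, and the brush now stands released in the drying block's slot, tip about 45 mm deep; the job is handed in (robot clock about 22 s), with no verdict shown.

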